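# Hold the reference cell in the light barrier's beam

## Robot

A 7-joint arm with a two-finger parallel gripper is mounted at the origin on the work surface. World frame = base frame: x ahead of the robot, y to its left, z up, the work surface at z = 0. Lengths are in mm, angles in rad, forces in N, time in s.
With the tool pointing down it reaches from about 400 to 850 mm from the base axis. Payload 10.4 kg.
Tool frame: the origin (TCP) lies between the finger pads; the fingertips stand 19 mm ahead of it and the grasp point (between the pads) is the TCP; z points along the fingers, y is the line along which they close (so a half turn about z gives the same grasp; the last joint's range is limited). The gripper opens to 87 mm and grips with 3 to 60 N. Pads are 19 mm wide; open, the fingers measure 117 mm over their backs; the gripper's body (75 mm by 190 mm) begins 51 mm behind the grasp point.
Start: joints at [1.099, 0.332, -0.065, 1.46, 0.022, 1.35, -0.088], TCP at [271.201, -563.116, 241.576] pointing down, gripper open.
Joint ranges: [-2.6, 2.6], [-0.5, 2.12], [-1.47, 1.34], [0.16, 2.42], [-1.27, 4.41], [0.06, 2.06], [-2.6, 2.6]. Speed limits (rad/s): [2.22, 2.22, 2.79, 2.79, 3.14, 3.14, 3.14].

## Interface

Orientations are given as [roll, pitch, yaw] about the fixed x, y, z axes, in that order (R = Rz(yaw) Ry(pitch) Rx(roll)).
In Python, from cell import env, hand, inverse_kinematics, eyes, workorder, status gives the robot as it stands. Calls block until the motion is done:
- env.move_pose(position, orientation): joint-space move of the TCP to a pose.
- env.move_straight(position, orientation=None, feed=150, contact_N=None): straight line of the TCP; orientation=None keeps the orientation; feed is the mean speed in mm/s. With contact_N (N) it stops when the force on the tool has changed by that much, and returns True; else False.
- env.goto_joints(angles): joint-space move.
- hand.gripper_to(opening, effort=None): opening from 0.0 (shut) to 1.0 (fully open); effort is the grip in N (None keeps the last); returns when the fingers have stopped.
- env.pause(seconds).
- inverse_kinematics(position, orientation): joint angles nearest the present ones, or None.
- eyes.grab_frame(name): name is "side" or "top"; returns (picture, depth): 480x640x3 uint8, blue, green, red; 480x640 float32, mm along the optical axis (not along the pixel's ray), 0 where there is no reading.
- eyes.camera_params(name): a dict with "mtx" (3x3 intrinsics, pixels), "D" ([k1, k2, p1, p2, k3] as OpenCV has them; the pictures are not rectified), "pose" (4x4, takes a point from camera to world coordinates). Camera axes: x right, y up, looking along -z (the intrinsics and any distortion apply to the point x, -y, -z); pixel columns grow to the right and rows downward; lengths in mm; the calibration is good to about 2 mm. A picture is of the moment at which its call begins. camera_params takes no time and is no camera call.
A pose or a line that the arm cannot do raises env.IKError and nothing moves.
- workorder.finish_job(): hands the job in; it is judged then, once.
Readings, each from a call of its own:
- status.get_clock(): time.
- status.get_joint_positions(): joint angles.
- status.get_joint_vel(): joint speeds.
- status.get_joint_efforts(): joint torques, N m.
- status.get_tcp_pos(): TCP position.
- status.get_tcp_rot(): TCP orientation.
- status.get_contact_force(): force on the tool from outside, world axes, zero at the start.
- status.get_moment(): the same for the moment, N m.
- status.get_opening(): opening from 0.0 (shut) to 1.0 (fully open).
- status.get_gripper_force(): force on a finger pad.
Only numpy, scipy, OpenCV 4.12 (cv2) and the standard library are available. Lean on these libraries where they do the work, as an engineer would, in place of code of your own. Each camera call takes 0.05 s, during which the arm holds its last target. There are 200 camera calls.

## Task

The light barrier on the rail is about to be taught its clear reference: first swing the lever of the emitter's lock ring over until it is fully home at the locked mark. Then take the stoppered glass cell, the tallest piece in the blue rack, by its two frosted faces only, and hold it upright in the middle of the light path, centred between the two lenses with its clear windows square to them, without touching the emitter or receiver with it. The job finishes while you are holding it there: do not put it down or let go, and leave everything else on the bench where it is.

Things in the scene. Friction and masses are not known exactly. Their poses are not given: they have to be found in the camera images.
- stand: Light-barrier test stand, fixed to the bench: an aluminium rail 340 mm long (along its y), 50 mm wide, 20 mm high. Origin on the bench under the middle of the gap between the lenses; +y points along the beam from receiver to emitter, z up. A low sensor amplifier, 34 mm high, lies behind the rail at x = 60 to 96 mm.
- emitter_lens (a point): Middle of the emitter's lens face, 45 mm from the beam centre. From it along the stand's +y: lens nose 30 mm in diameter and 17 long, the lock ring, an index flange 46 in diameter at 33 to 38 mm, a tube, and a black finned head 50 in diameter at 59 to 109 mm.
- receiver_lens (a point): Middle of the receiver's lens face, 45 mm from the beam centre on the -y side. Behind it a lens nose 30 mm in diameter and 31 long, then a grey housing 42 wide, 56 long and 46 high, its top 113 mm above the bench.
- beam_centre (a point): The middle of the light path: midway between the two lens faces (90 mm apart), on the beam axis, 90 mm above the bench. Axes as the stand's: y runs along the beam. The beam is about 6 mm thick. Nothing stands in the gap but the rail below, 20 mm high.
- ring_axis (a point): Centre of the lock ring, on the beam axis 70 mm from the beam centre towards the emitter, 90 mm above the bench; axes as the stand's. The ring is 41 mm in diameter and 14 mm wide and turns about the stand's y axis.
- lock_ring (a joint): Angle of the lock ring, rad: 0 = fully open, with its lever leaning 0.6 rad from upright to the stand's +x side (away from the robot); 1.2 = locked, at the end stop, with its lever leaning 0.6 rad to the -x side, in line with the bold mark on the flange. It turns stiffly (about 0.12 N m, some 3 N at the lever) and stays where it is left; it starts within 0.3 of open.
- lever_tip (a point): Outer end of the lock ring's steel lever, 54 mm from the ring's axis. The lever sticks out radially from the ring, 33 mm long beyond it, 7 mm thick (9 mm at its rounded end) in the direction it swings, 10 mm wide along the beam.
- locked_mark (a point): Where the end of the lever is when the ring is fully locked.
- rack: Blue plastic rack 60 x 172 x 18 mm high, fixed, origin under its centre, row along its y. Three equal pockets 12 mm deep, 55 mm apart along y, hold the three test pieces loosely, in any order, each with its long side along the row.
- cell: The stoppered glass cell, 20 mm (its x, between the frosted faces) by 30 mm (its y, between the clear windows) by 50 mm high, plus a white stopper 12 mm in diameter and 7 mm high on top. About 55 g. Origin at the centre of its underside, z up. In the rack its underside is 6 mm above the bench. The whitish frosted faces are the two broad ones, 30 mm wide; the clear windows are the two narrow ends.
- cell_centre (a point): Centre of the glass cell, 25 mm above its underside, axes as the cell's.
- frosted_a: Frosted side wall of the cell on its +x side, a face 29 x 50 mm, 10 mm from the cell's axis; may be touched. Its origin and axes are the cell's own.
- frosted_b: Frosted side wall of the cell on its -x side, likewise; may be touched. Its origin and axes are the cell's own.
- window_a: Clear window of the cell on its +y end, 16 mm wide, 50 mm high, 15 mm from the cell's axis; not to be touched by the robot. Its origin and axes are the cell's own.
- window_b: Clear window of the cell on its -y end, likewise; not to be touched by the robot. Its origin and axes are the cell's own.
- stopper: The cell's white stopper, 12 mm in diameter, 7 mm high, on the middle of its top; not to be touched by the robot. Its origin and axes are the cell's own.
- block_low: Black plastic blank, 20 x 30 mm and 30 mm high, in a rack pocket; leave alone. Origin at the centre of its underside.
- block_mid: Aluminium aperture block, 20 x 30 mm and 40 mm high, in a rack pocket; leave alone. Origin at the centre of its underside.
- spool_a: Blue spool of solder wire standing on its flange, 60 mm in diameter, 42 mm high; leave alone. Origin under its centre.
- spool_b: Metal spool of solder wire standing on its flange, 60 mm in diameter, 42 mm high; leave alone. Origin under its centre.
- screwdriver: Screwdriver, 180 mm long, lying on the bench; leave alone.
- cutters: Flush cutters with blue handles, about 155 x 56 mm and 14 mm high, lying on the bench; leave alone. Origin at the root of the handles.

How it is judged:
By the outcome, as a careful person would: the job done as asked, in the order asked, and still so for the second after the job is handed in, while the arm keeps its last pose, push and grip.
It also fails if it takes over 51 s, if anything falls off the work surface, if the arm or the gripper's body presses on something with over 40 N, if the wrist force passes 120 N, or if a joint passes its speed limit or range.

## Working session

There is one attempt and no reset: what is moved stays moved. The work goes in short steps, each a Python script; the robot and the scene stay as the last script left them, time stands still between calls to the robot, and variables do not carry over. Pictures are saved under pics/ and viewed, at most 10 in all, crops included, and the job is handed in when it is done.

```bash
mkdir -p pics; ls; python3 - <<'E'
from cell import env,hand,eyes,status
import cv2,numpy as np
for n in("side","top"):
    p,d=eyes.grab_frame(n); cv2.imwrite(f"pics/{n}0.png",p); np.savez(f"{n}0.npz",p=p,d=d)
    c=eyes.camera_params(n); print(n,np.round(c["mtx"],1).tolist(),c["D"],np.round(c["pose"],3).tolist())
print(status.get_clock(),status.get_tcp_rot(),status.get_opening())
E
```

```text
pics
side [[592.8, 0.0, 317.8], [0.0, 592.8, 238.5], [0.0, 0.0, 1.0]] [0.02695386 0.         0.         0.         0.        ] [[-0.696, 0.45, -0.56, -232.936], [-0.718, -0.457, 0.525, 769.487], [-0.02, 0.768, 0.641, 1035.505], [0.0, 0.0, 0.0, 1.0]]
top [[583.1, 0.0, 314.3], [0.0, 583.1, 239.7], [0.0, 0.0, 1.0]] [-0.11095895  0.          0.          0.          0.        ] [[0.025, 0.982, -0.188, 316.96], [-0.999, 0.021, -0.024, 13.638], [-0.02, 0.189, 0.982, 1416.882], [0.0, 0.0, 0.0, 1.0]]
0.1 [-3.14032630e+00  3.95261751e-05  4.48821906e-01] 1.0003424923695894
```

View pics/side0.png

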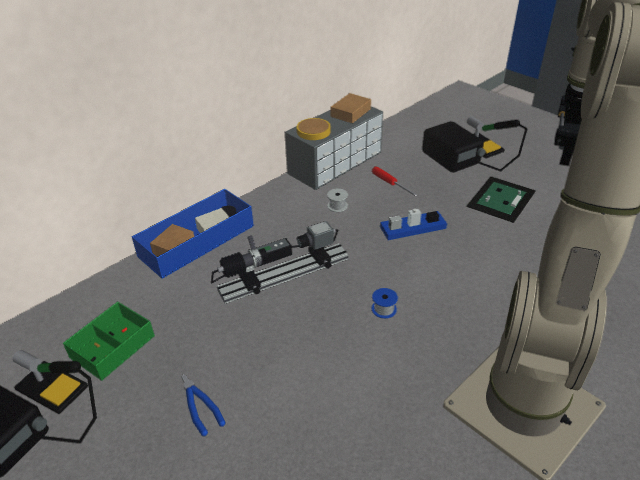

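View pics/top0.png

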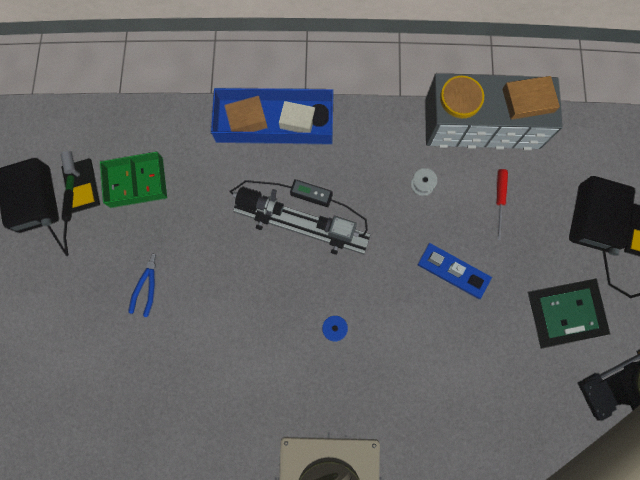

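The side view shows the rail at about (285,270), with the emitter on the left and the lever near (253,245). The rack is at (413,223) and the tall cell at (414,215). In the top view the rail runs from (235,205) to (368,245), the rack is at (455,270), and the cell is in the middle pocket at (457,269).

```bash
cat > h.py <<'E'
import numpy as np,cv2
from cell import env,hand,eyes,status,inverse_kinematics,workorder
def cloud(n,d):
    c=eyes.camera_params(n); v,u=np.nonzero(d>0)
    q=cv2.undistortPoints(np.c_[u,v].astype(float)[:,None],c["mtx"],c["D"])[:,0]
    z=d[v,u]; P=np.c_[q[:,0]*z,-q[:,1]*z,-z]
    return P@c["pose"][:3,:3].T+c["pose"][:3,3],u,v
def ray(n,px,z):
    c=eyes.camera_params(n); q=cv2.undistortPoints(np.array(px,float).reshape(-1,1,2),c["mtx"],c["D"])[:,0]
    r=np.c_[q[:,0],-q[:,1],-np.ones(len(q))]@c["pose"][:3,:3].T; o=c["pose"][:3,3]
    return o+r*((z-o[2])/r[:,2])[:,None]
def proj(n,P):
    c=eyes.camera_params(n); Q=(np.atleast_2d(P)-c["pose"][:3,3])@c["pose"][:3,:3]; Q[:,1:]*=-1
    return cv2.projectPoints(Q,np.zeros(3),np.zeros(3),c["mtx"],c["D"])[0][:,0]
E
python3 - <<'E'
from h import *
rois={"top":{"rail":(225,170,380,262),"rack":(410,235,500,305)},"side":{"rail":(205,210,360,310),"rack":(370,200,455,245)}}
big=[]
for n in("side","top"):
    f=np.load(n+"0.npz"); p,d=f["p"],f["d"]; P,u,v=cloud(n,d); hsv=cv2.cvtColor(p,cv2.COLOR_BGR2HSV)[v,u]
    def sel(r): x0,y0,x1,y1=rois[n][r]; return (u>x0)&(u<x1)&(v>y0)&(v<y1)
    b=sel("rail"); 
    print(n,"bench z",np.median(P[(P[:,2]<8)&b,2]))
    for nm,m in(("railtop",b&(P[:,2]>14)&(P[:,2]<26)),("rxtop",b&(P[:,2]>109)&(P[:,2]<118)),("head",b&(P[:,2]>85)&(P[:,2]<119)),("rack",sel("rack")&(P[:,2]>10)&(P[:,2]<24)&(hsv[:,1]>120)&(abs(hsv[:,0].astype(int)-110)<15)),
      ("cellhi",sel("rack")&(P[:,2]>49)),("mid",sel("rack")&(P[:,2]>38)&(P[:,2]<49))):
        if m.sum()<4: print(nm,m.sum());continue
        r=cv2.minAreaRect(P[m,:2].astype(np.float32)); print(nm,m.sum(),np.round(r[0],1),np.round(r[1],1),round(r[2],1),"zmed",np.round(np.percentile(P[m,2],[5,50,95]),1),np.round(P[m].mean(0),1))
    for r in("rail","rack"):
        x0,y0,x1,y1=rois[n][r]; big.append(cv2.resize(p[y0:y1,x0:x1],(400,300),interpolation=cv2.INTER_CUBIC))
cv2.imwrite("pics/crops.png",np.vstack([np.hstack(big[:2]),np.hstack(big[2:])]))
E
```

```text
side bench z 2.2236171451361315
railtop 1890 [733.4  31. ] [342.3 360.1] 64.1 zmed [15.6 21.6 25.2] [651.1  91.6  21.2]
rxtop 484 [634.5  92.1] [287.3  50.9] 71.8 zmed [109.5 113.8 117.3] [626.2  85.4 113.5]
head 1407 [630.4  93.9] [335.9  52.8] 73.5 zmed [ 88.3 105.7 117.1] [627.  106.2 104.5]
rack 622 [ 517.6 -293.7] [174.4  69.2] 62.3 zmed [11.5 19.  23. ] [ 509.1 -282.1   18.5]
cellhi 105 [ 527.9 -268.2] [87.6 29.2] 65.6 zmed [49.4 55.7 65.1] [ 521.  -281.7   55.9]
mid 143 [ 517.  -291.4] [139.1  25.5] 59.8 zmed [38.5 42.7 48.5] [ 521.3 -280.    43.1]
top bench z 0.25873558551825226
railtop 1486 [650.4  79.6] [349.9 143.5] 72.8 zmed [15.3 20.2 24.7] [621.2  67.5  20.1]
rxtop 676 [630.9  92.7] [286.   42.9] 73.0 zmed [109.5 112.9 117. ] [623.7  69.6 113. ]
head 1537 [630.3  93.9] [333.7  50. ] 72.2 zmed [ 91.4 107.9 116.5] [630.1  95.9 106.6]
rack 1280 [ 516.8 -294.4] [173.6  63.6] 61.4 zmed [12.7 17.8 22.4] [ 514.4 -293.6   17.7]
cellhi 136 [ 529.7 -270.3] [86.2 21.8] 62.1 zmed [49.6 55.9 62.6] [ 519.5 -287.4   56. ]
mid 132 [ 517.1 -293.5] [139.7  21.5] 61.5 zmed [38.4 44.4 48. ] [ 531.2 -264.4   44. ]
```

View pics/crops.png

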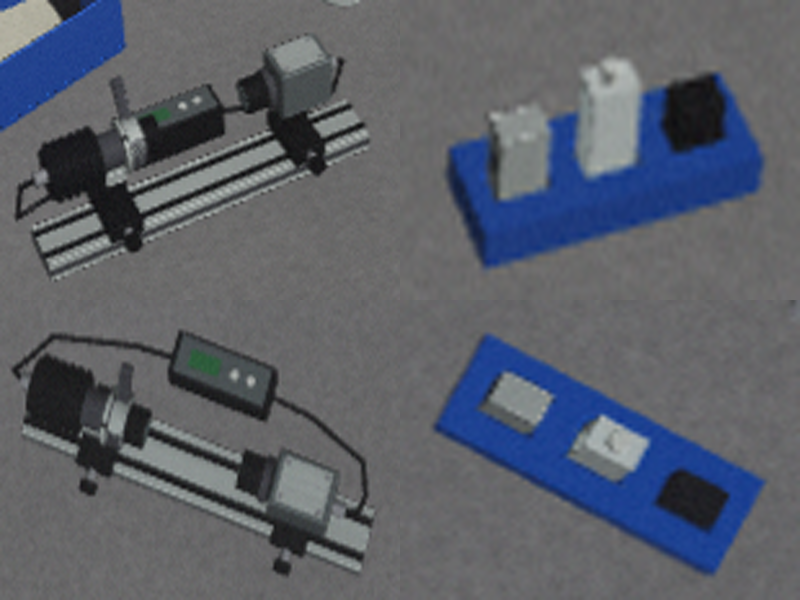

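The crops confirm the layout. The lever leans to +x (away from the robot), and the cell is in the middle pocket with the aluminium block to its left and the black one to its right. I'll refine the frames once and check reachability.

```bash
python3 - <<'E'
from h import *
def fr(P,c,yaw):
    d=P[:,:2]-c; s,k=np.sin(yaw),np.cos(yaw); return np.c_[d[:,0]*k+d[:,1]*s,-d[:,0]*s+d[:,1]*k,P[:,2]]
for n in("side","top"):
    f=np.load(n+"0.npz"); P,u,v=cloud(n,f["d"])
    yaw=np.radians(-17.2); c=np.array([627.7,82.2])
    Q=fr(P,c,yaw)
    near=(abs(Q[:,1])<200)&(abs(Q[:,0])<120)
    r=lambda m,a:np.round(np.percentile(Q[m][:,a],[1,50,99]),1)
    m=near&(Q[:,2]>110)&(Q[:,2]<116)&(Q[:,1]<-60); R=cv2.minAreaRect(Q[m,:2].astype(np.float32)); print(n,"rx",R,r(m,2))
    m=near&(Q[:,2]>100)&(Q[:,2]<120)&(Q[:,1]>105)
    print("head x",r(m,0),"y",r(m,1),"z",r(m,2))
    m=near&(abs(Q[:,2]-20)<5)&(abs(Q[:,0])<32); R=cv2.minAreaRect(Q[m,:2].astype(np.float32)); print("rail",R)
    m=near&(Q[:,2]>118)&(abs(Q[:,1]-70)<15); print("lever",m.sum(),Q[m].mean(0).round(1),r(m,0),r(m,2))
    # cell
    C=np.array([516.9,-294.2]); y2=np.radians(-28.5); Q=fr(P,C,y2)
    m=(abs(Q[:,0])<25)&(abs(Q[:,1])<26)&(Q[:,2]>52)&(Q[:,2]<60); R=cv2.minAreaRect(Q[m,:2].astype(np.float32)); print("cell",m.sum(),R,r(m,0),r(m,1))
    m=(abs(Q[:,0])<25)&(abs(Q[:,1])<26)&(Q[:,2]>60); print("stop",m.sum(),Q[m].mean(0).round(1) if m.any() else 0)
E
```

```text
side rx ((0.3633594512939453, -99.04955291748047), (63.4023551940918, 47.15580368041992), 87.2091064453125) [110.3 114.1 115.9]
head x [-23.6  -8.   21.3] y [106.1 130.8 155.5] z [100.3 110.2 118.8]
rail ((-1.0750389099121094, 0.2632598876953125), (60.1179313659668, 342.1240539550781), 0.3078850209712982)
lever 53 [ 20.2  71.7 128.4] [-4.2 21.  31.9] [118.3 128.9 140.9]
cell 52 ((0.043549537658691406, 1.1499557495117188), (26.93108558654785, 33.74969482421875), 4.989810466766357) [-12.7  -1.5  13.9] [-14.6   5.2  16.7]
stop 21 [-3.5  1.5 63.2]
top rx ((0.5308418273925781, -102.23027038574219), (59.40330505371094, 42.60661315917969), 89.45655059814453) [110.3 113.4 116. ]
head x [-21.7  -1.6  22.1] y [105.6 129.7 154. ] z [100.3 109.9 118.3]
rail ((-2.2313671112060547, -0.2350921630859375), (57.60906219482422, 341.07025146484375), 0.04098188132047653)
lever 42 [ 22.4  69.2 129.3] [14.9 22.3 31.3] [118.8 129.1 142.7]
cell 85 ((0.31543731689453125, -0.5672359466552734), (21.4578800201416, 30.787105560302734), 0.668721079826355) [-10.3   0.4  10.7] [-15.9   0.4  14.5]
stop 23 [-1.7 -1.7 62.5]
```

Stand: centre (627.7, 82.2), yaw -17.2°. Cell: about (517, -294), yaw -28.5°. Next I push the lever.

```bash
cat >> h.py <<'E'
Y=np.radians(-17.2); C=np.array([627.7,82.2]); XS=np.array([np.cos(Y),np.sin(Y)]); YS=np.array([-np.sin(Y),np.cos(Y)])
def S(x,y,z): return [*(C+x*XS+y*YS),z]
OS=[np.pi,0,Y+np.pi/2]; OR=[np.pi,0,np.radians(-28.5)+np.pi/2]
def rep(t=""):
    p=np.array(status.get_tcp_pos()); d=p[:2]-C; print(t,round(status.get_clock(),2),"stand",np.round([d@XS,d@YS,p[2]],1),"F",np.round(status.get_contact_force(),1),"op",round(status.get_opening(),3),round(status.get_gripper_force(),1))
E
python3 - <<'E'
from h import *
hand.gripper_to(0.0,10)
env.move_pose(S(85,70,220),OS); rep("above"); print(np.round(status.get_joint_positions(),2))
env.move_straight(S(75,70,145),feed=150); rep("low")
print(env.move_straight(S(25,70,145),feed=120,contact_N=25)); rep()
print(env.move_straight(S(-25,70,145),feed=50,contact_N=14)); rep()
for n in("side","top"):
    p,d=eyes.grab_frame(n); np.savez(n+"1.npz",p=p,d=d)
    q=proj(n,np.array([S(0,70,110)]))[0].astype(int)
    cv2.imwrite(f"pics/{n}1.png",cv2.resize(p[q[1]-45:q[1]+45,q[0]-60:q[0]+60],(640,480),interpolation=cv2.INTER_CUBIC))
E
```

```text
above 4.53 stand [ 85.6  68.9 220. ] F [-0.2 -0.4 -0.9] op 0.005 0.0
[ 0.2   0.72 -0.79  1.09  0.49  1.51 -0.78]
low 5.18 stand [ 75.5  70.1 146. ] F [ 0.4 -1.1  0.1] op 0.008 0.0
False
 5.75 stand [ 25.4  69.9 145.6] F [-0.2  0.1 -0.5] op 0.005 0.0
True
 6.5 stand [-12.   69.6 145.7] F [2.2 0.2 3.4] op 0.007 2.4
```

View pics/side1.png

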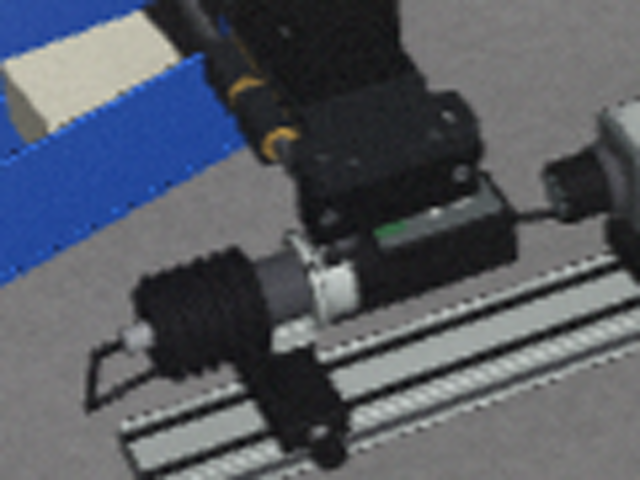

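```bash
python3 - <<'E'
from h import *
rep("now")
print(env.move_straight(S(-35,70,145),feed=25,contact_N=22)); rep("2nd")
env.move_straight(S(30,70,145),feed=150); env.move_straight(S(60,70,210),feed=250); rep("off")
f=[]
for n in("side","top"):
    p,d=eyes.grab_frame(n); np.savez(n+"2.npz",p=p,d=d)
    q=proj(n,np.array([S(0,70,110)]))[0].astype(int)
    P,u,v=cloud(n,d); e=P[:,:2]-C; x,y,z=e@XS,e@YS,P[:,2]
    m=(z>119)&(z<145)&(abs(y-70)<12)&(abs(x)<45); print(n,m.sum(),np.round([x[m].mean(),y[m].mean(),z[m].mean()],1), np.round(np.arctan2(x[m].mean(),z[m].mean()-90),3) if m.any() else 0)
    tp=[S(54*np.sin(a),70,90+54*np.cos(a)) for a in(-.6,-.5)]; k=proj(n,np.array(tp)); print((k-q+[60,45])*5)
    f.append(cv2.resize(p[q[1]-45:q[1]+45,q[0]-60:q[0]+60],(400,300),interpolation=cv2.INTER_CUBIC))
cv2.imwrite("pics/lev2.png",np.hstack(f))
E
```

```text
now 6.6 stand [-11.9  69.6 145.6] F [ 2.3 -0.5  5.8] op 0.01 2.7
True
2nd 7.06 stand [-12.8  68.9 146.7] F [4.  0.5 2.1] op 0.006 2.5
off 7.92 stand [ 59.2  70.7 210.8] F [ 0.   0.7 -1.1] op 0.007 0.0
side 25 [-26.8  71.7 131.9] -0.569
[[321.1771364  225.6832256 ]
 [316.86625572 215.36530692]]
top 31 [-24.5  68.8 130.9] -0.539
[[274.96587097 275.19467248]
 [277.72669177 264.34836572]]
```

View pics/lev2.png

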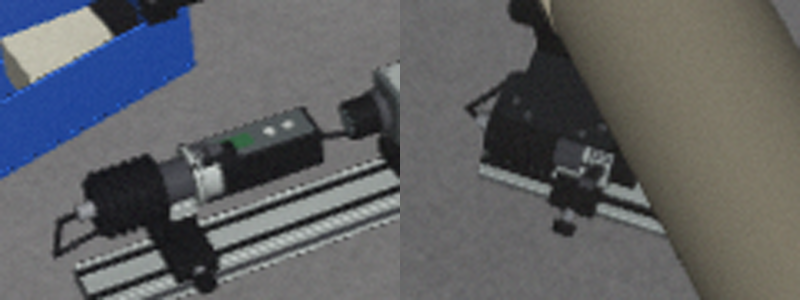

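The lever now leans toward the robot. A second push of 22 N moved it less than 1 mm, so it is on the end stop and the ring is locked. Next I grasp the cell.

```bash
python3 - <<'E'
from h import *
env.move_straight(S(60,0,240),feed=300)
env.move_pose([516.9,-294.5,200],OR); hand.gripper_to(0.65,15); rep("above")
print("hit",env.move_straight([516.9,-294.5,41],feed=120,contact_N=8)); rep("down"); print(np.round(status.get_tcp_pos(),1),np.round(status.get_joint_positions(),2))
hand.gripper_to(0.0,15); rep("grip")
f=[]
for n in("side","top"):
    p,d=eyes.grab_frame(n); q=proj(n,np.array([[517,-294,50]]))[0].astype(int)
    f.append(cv2.resize(p[q[1]-36:q[1]+36,q[0]-48:q[0]+48],(400,300),interpolation=cv2.INTER_CUBIC))
cv2.imwrite("pics/grip.png",np.hstack(f))
E
```

```text
above 11.04 stand [   5.6 -392.6  200. ] F [ 0.1 -0.2  0.3] op 0.647 0.0
hit False
down 12.52 stand [   6.1 -392.7   41.8] F [ 0.1 -0.5  0.2] op 0.648 0.0
[ 517.4 -294.7   41.8] [ 1.04  0.58 -0.77  1.71  0.46  1.04 -0.38]
grip 13.22 stand [   5.6 -392.6   41. ] F [ 0.4  0.2 -0.3] op 0.225 15.0
```

View pics/grip.png

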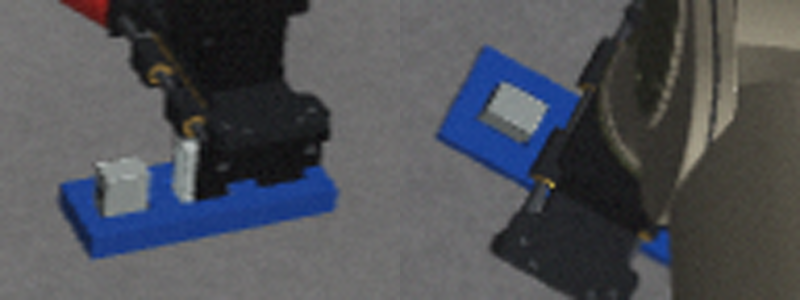

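The opening is 19.6 mm, so the cell is held on its frosted faces. Now I lift it, carry it above the gap and check before lowering.

```bash
cat >> h.py <<'E'
def cellview(n,zt,name):
    "measure the held cell around TCP height zt (stand frame)"
    p,d=eyes.grab_frame(n); P,u,v=cloud(n,d); e=P[:,:2]-C; x,y,z=e@XS,e@YS,P[:,2]
    b=p[v,u].astype(int)
    m=(abs(x)<25)&(abs(y)<25)&(z>zt-40)&(z<zt+20)&(b.min(1)>100)
    r=lambda a:np.round(np.percentile(a[m],[2,50,98]),1) if m.sum()>3 else None
    print(n,m.sum(),"x",r(x),"y",r(y),"z",r(z))
    q=proj(n,np.array([S(0,0,zt)]))[0].astype(int)
    cv2.imwrite(name,cv2.resize(p[q[1]-36:q[1]+36,q[0]-48:q[0]+48],(640,480),interpolation=cv2.INTER_CUBIC)); np.savez(name[:-3]+"npz",p=p,d=d)
E
python3 - <<'E'
from h import *
env.move_straight([516.9,-294.5,70],feed=60); env.move_straight([516.9,-294.5,230],feed=200); rep("lift")
env.move_pose(S(0,0,230),OS); rep("over")
cellview("side",230,"pics/hold1.png"); cellview("top",230,"pics/hold1t.png")
E
```

```text
lift 14.91 stand [   4.9 -392.7  228.7] F [-0.2 -0.4 -0.8] op 0.224 15.0
over 16.37 stand [  0.9  -1.8 229.7] F [ 0.  -0.4  0.1] op 0.229 15.0
side 131 x [-11.6  -6.2  10.2] y [-13.   11.6  14.9] z [196.1 217.2 247.5]
top 0 x None y None z None
```

View pics/hold1.png

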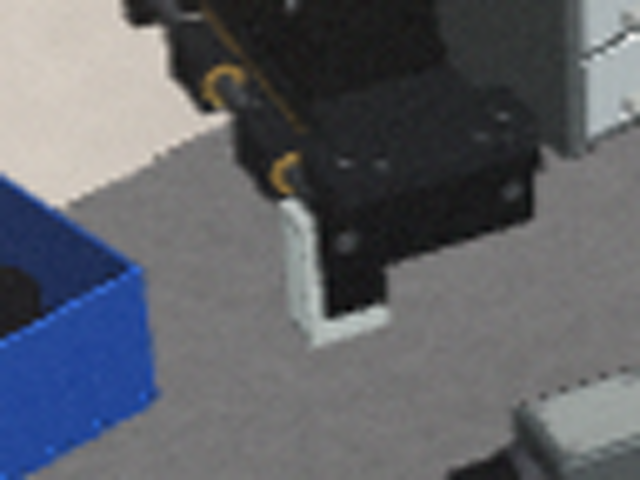

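The cell is upright and centred to within about 1 mm, with its bottom corner at about (318,345) in the crop. Lowering it now.

```bash
python3 - <<'E'
from h import *
print("hit",env.move_straight(S(0,0,100),OS,feed=70,contact_N=10)); env.pause(.3)
p=[];
for i in range(20): p.append(status.get_tcp_pos())
m=np.mean(p,0); d=m[:2]-C; print("mean",d@XS,d@YS,m[2],status.get_tcp_rot(),OS); rep()
cellview("side",100,"pics/hold2.png")
pp=np.load("pics/hold2.npz"); pr=pp["p"]; q=proj("side",np.array([S(0,0,100)]))[0].astype(int)
K=[S(x,y,z) for x,y,z in((-10,15,65),(-10,-15,65),(10,15,65),(-10,15,115),(10,15,115),(0,45,90),(0,-45,90))]
print(np.round((proj("side",np.array(K))-q+[48,36])*640/96))
P,u,v=cloud("side",pp["d"]); e=P[:,:2]-C; x,y,z=e@XS,e@YS,P[:,2]; m=(abs(x)<6)&(abs(y)<25)&(z>75)&(z<112); print("window y",np.percentile(y[m],[10,50,90]),m.sum())
E
```

```text
hit False
mean 0.03130732137094092 0.007241121585914355 100.06883426745 [ 3.14150587e+00 -3.68421101e-05  1.27057535e+00] [3.141592653589793, 0, np.float64(1.270599695451872)]
 18.77 stand [  0.    0.  100.1] F [ 0.  -0.5 -0.3] op 0.228 15.0
side 89 x [-13.2  -7.4   7.9] y [-11.2  13.8  16.6] z [ 66.   86.3 116.7]
[[301. 345.]
 [375. 319.]
 [279. 313.]
 [292. 241.]
 [270. 210.]
 [210. 303.]
 [434. 228.]]
window y [13.18239309 15.04701059 16.43244682] 24
```

View pics/hold2.png

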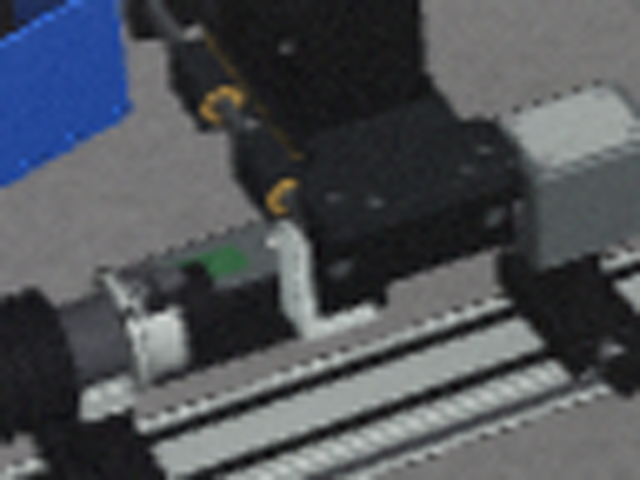

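The cell hangs in the gap between the lenses. Its window measures 15.0 mm from centre, exactly where it should be, and its bottom edge, running from about (306,340) to (380,312), matches the prediction to about 1–2 mm. It is clear of both lenses, so I'm handing in.

```bash
python3 -c "
from h import *
print(workorder.finish_job())"
```

```text
the job is handed in; nothing more can be done
None
```

The job is handed in at about 19 s of the 51 s allowed: the lock ring is against its locked stop, and the arm is holding the glass cell by its frosted faces, upright and within 1–2 mm of the beam centre by camera.

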